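# Refit the bleed knob on the tyre compressor and hold it pressed

### The job

The black bleed knob has come off the blue tyre compressor and lies in the parts tray. Pick it up, turn it so that the flat in its bore matches the flat on the D-shaped valve shaft, push it fully home on the shaft, then press knob and shaft down together as far as they go and finish while still holding the knob pressed down. Leave the other parts on the bench where they are.

Things in the scene. Friction and masses are not known exactly. Their poses are not given: they have to be found in the camera images.
- knob_center (a point): Centre of the loose black plastic knob, half-way up; z up. 40 mm tall, 48 mm long along x, 32 mm between the flat sides across y (grip these). A blind D-bore runs 22 mm up from its underside on the axis: radius 9.5 mm, its flat on the +x side, 5.3 mm from the axis. A white line on top, from the middle to the +x end, shows the flat's side. Stands upright in the tray; 50 to 100 g.
- shaft_tip (a point): Centre of the top end of the upright steel D-shaft on the blue compressor, z up: 16 mm across, its flat on the +x side, 4 mm from the axis; the last 5 mm taper by about 2 mm. The shaft does not turn. Knob fully home: the bore's end rests on the tip, knob centre 2 mm below the tip, both x axes the same way.
- plunger (a joint): How far the D-shaft is pressed down, in m: 0 is up (at rest), 0.010 is fully down at a hard stop. A spring pushes back: about 4 N to start, 10 N fully down. The point shaft_tip moves with it.
- compressor: Blue tyre compressor with black top, fixed, 180 x 180 x 110 mm, origin at the centre of its underside. The D-shaft rises 34 mm above a brass gland (25 mm across, 14 mm high, on a 36 mm foot) on the robot's side of its top; a white line 16 mm long by the gland's foot lies on the side of the flat. A gauge and a switch, at most 13 mm high, stand on the far half of the top.
- tray: Light wooden parts tray, fixed, 260 mm (x) by 400 mm (y), floor 4 mm and rim 24 mm above the bench; origin at the centre of its underside. The knob, the bike light and the seat clamp stand in its near half, in any order.
- bike_light: Bystander, to be left alone: yellow bike light, 64 x 34 x 29 mm, lying in the tray. Origin at the centre of its underside.
- seat_clamp: Bystander, to be left alone: aluminium seat post clamp, a ring 39 mm across and 16 mm high with a bolt lug, in the tray. Origin at the centre of its underside.
- socket_wrench: Bystander, to be left alone: steel socket wrench with black grip, 197 mm long, up to 29 mm high, lying in the tray's far half. Origin at the centre of its underside.
- brake_pads: Bystander, to be left alone: pair of black brake pads, 52 x 32 x 19 mm, in the tray's far half. Origin at the centre of its underside.
- bolt_dish: Bystander, to be left alone: white ceramic dish of bolts, 84 mm across, 28 mm high, on the bench beyond the tray. Origin at the centre of its underside.
- chainring: Bystander, to be left alone: aluminium chainring, 142 mm across, 9 mm high, lying flat on the bench at the right of the tray. Origin at the centre of its underside.
Mind the look-alikes: they are no part of the job. Leave any green look-alike of the part that bears knob_center alone.

How it is judged:
On the way:
1. the knob is lifted clear of the tray (height (world z) of knob_center above 0.08 m), for 0.1 s.
At the end, for the whole second after the job is handed in: The knob is home on the D-shaft (centre at most 3 mm above the tip, within 4 mm of its axis, upright within 0.12 rad, flats matched within 0.35 rad), the shaft is pushed down more than 7 of its 10 mm, and the fingers still bear on the knob with over 2 N, through the last second (z of knob_center in the frame of shaft_tip below 0.003 m and horizontal distance between knob_center and shaft_tip below 0.004 m and angle between the x axis of knob_center and the x axis of shaft_tip, either way round below 0.35 rad and angle between knob_center's own z axis and vertical below 0.12 rad and value of joint plunger above 0.007 m and contact force between the fingers and knob above 2 N); the arm keeps its last pose, push and grip.
It fails at once if a bystander is moved by more than 20 mm (distance of any of bike_light, seat_clamp, socket_wrench, brake_pads, bolt_dish, chainring from where it was at the start of the episode above 0.02 m).
It also fails if it takes over 40 s, if anything falls off the work surface, if the arm or the gripper's body presses on something with over 40 N, if the wrist force passes 120 N, or if a joint passes its speed limit or range.

### The arm

A 6-joint arm with a two-finger parallel gripper is mounted at the origin on the work surface. World frame = base frame: x ahead of the robot, y to its left, z up, the work surface at z = 0. Lengths are in m, angles in rad, forces in N, time in s.
With the tool pointing down it reaches from about 0.325 to 0.9 m from the base axis. Payload 3.5 kg.
Tool frame: the origin (TCP) lies on the centre line of the jaws, within the pads' length; the fingertips stand 22 mm ahead of it and the grasp point (between the pads) lies 3 mm ahead of it; z points along the fingers, y is the line along which they close (so a half turn about z gives the same grasp; the last joint's range is limited). The gripper opens to 85 mm and grips with 20 to 120 N. Pads are 22 mm wide; open, the fingers measure 114 mm over their backs; the gripper's body (76 mm by 85 mm) begins 54 mm behind the grasp point. The pads swing forward as they close: fully open they stand 13 mm farther back than shut.
Start: joints at [-0.103, 0.276, -0.026, 1.268, 0, 1.467], TCP at [0.625, -0, 0.253] pointing down, gripper open.
Joint ranges: [-3.12, 3.12], [-0.85, 1.88], [-1.08, 1.24], [-1.95, 2.15], [-1.57, 1.53], [-3.14, 3.14]. Speed limits (rad/s): [2.57, 2.57, 3.14, 3.14, 3.14, 3.14].

### API

Orientations are given as a 3x3 rotation matrix whose columns are the frame's x, y, z axes.
In Python, from plant import sense, camera, calibration, close_job gives the robot as it stands.
- The arm moves only by the tool jog_arm, never from a script. Its argument "commands" is a list of rows, each a list of 7 numbers: the opening, from 0 (shut) to 1 (fully open), then the shift along the world's x, y, z as a fraction of full scale, then the turn, a rotation vector about the world's x, y, z as a fraction of full scale. A call has 1 to 10 rows; each row shifts and turns the commanded pose from where the row before left it; what a row does not reach is not made up. Full scale, the value 1, is 40 mm for a shift and 0.08 rad for a turn. A row lasts 1/12 s, in which the tool goes at most 41.7 mm and 7.16 degrees, less where a joint would pass 70% of its speed; a pose out of reach is approached as far as the arm can. A call with a number of a shift or a turn outside -1 to 1 is refused whole. A call with a gripper value outside its range is refused whole. The fingers move at their own pace and stop on an object; "grip_force" is the grip in N (left out, the last holds). Time passes only in rows, so rows that do not move let the fingers close. It gives the time, the measured TCP pose, the force, the opening and the grip force at its end, in the units of the state.
- sense(): the state, without advancing time (a new reading comes with each control period).
- camera(name): name is "scene" or "side" or "wrist"; returns the picture (420x560x3 uint8, red, green, blue); there is no depth.
- calibration(name): a dict with "mtx" (3x3 intrinsics, pixels), "pose" (4x4, takes a point from camera to world coordinates). Camera axes: x right, y down, z forward; pixel columns grow to the right and rows downward; lengths in m; the calibration is good to about 2 mm. A picture is of the moment at which its call begins: read the wrist's pose just before it. calibration takes no time and is no camera call; for the wrist camera it gives the pose at the moment of the call.
- close_job(): hands the job in; it is judged then, once.
The state is a dict: "time": time; "joint_pos": joint angles; "qvel": joint speeds; "tau": joint torques, N m; "ee_pos": TCP position; "eef_rot": TCP orientation; "ft_force": force on the tool from outside, world axes, zero at the start; "moment": the same for the moment, N m; "width": opening from 0.0 (shut) to 1.0 (fully open); "gripper_force": force on a finger pad.
Only numpy, scipy, OpenCV 4.12 (cv2) and the standard library are available. Lean on these libraries where they do the work, as an engineer would, in place of code of your own. Each camera call takes 0.05 s, during which the arm holds its last target. There are 200 camera calls.

## Working session

There is one attempt and no reset: what is moved stays moved. The work goes in short steps, Python scripts to look and compute and a tool call to move; the robot and the scene stay as the last step left them, time stands still between calls to the robot, and variables do not carry over. Pictures are saved under pics/ and viewed, at most 10 in all, crops included, and the job is handed in when it is done.

Besides the shell and the picture viewer there is one more tool, called after ">>>" by a JSON object that holds its "api" and its "payload". jog_arm: Moves the arm, as the interface text tells. Its arguments: {"type":"object","properties":{"commands":{"type":"array","items":{"type":"array","items":{"type":"number","minimum":-1,"maximum":1}}},"grip_force":{"type":"number"}},"required":["commands"]}

```bash
mkdir -p pics
python3 - <<'E'
from plant import *
import cv2,numpy as np,json
s=sense();print(s['time'],s['ee_pos'],s['eef_rot'],s['ft_force'],s['width'])
d={}
for n in ['scene','side','wrist']:
    c=calibration(n);d[n]={k:np.array(c[k]).tolist() for k in('mtx','pose')}
    cv2.imwrite(f'pics/{n}0.png',camera(n)[:,:,::-1]);print(n,np.round(c['mtx'],1).tolist(),np.round(c['pose'],3).tolist())
json.dump(d,open('cal0.json','w'))
E
```

```text
0.0 [6.24280491e-01 5.65331446e-05 2.52160268e-01] [[ 3.19632527e-05  9.99997588e-01 -2.19610465e-03]
 [ 9.99999969e-01 -3.14180984e-05  2.48271012e-04]
 [ 2.48201415e-04 -2.19611251e-03 -9.99997558e-01]] [-0.57506015 -0.70972908 -0.3167633 ] 0.9999837679715874
scene [[466.8, 0.0, 278.2], [0.0, 466.8, 207.3], [0.0, 0.0, 1.0]] [[-0.877, 0.396, -0.271, 0.936], [0.48, 0.703, -0.525, 0.516], [-0.017, -0.59, -0.807, 1.149], [0.0, 0.0, 0.0, 1.0]]
side [[459.8, 0.0, 274.5], [0.0, 459.8, 211.8], [0.0, 0.0, 1.0]] [[0.907, -0.213, 0.363, 0.162], [-0.421, -0.453, 0.786, -1.01], [-0.003, -0.866, -0.5, 0.675], [0.0, 0.0, 0.0, 1.0]]
wrist [[348.6, 0.0, 279.9], [0.0, 348.6, 205.1], [0.0, 0.0, 1.0]] [[1.0, 0.001, -0.002, 0.624], [0.0, -0.951, -0.308, 0.079], [-0.002, 0.308, -0.951, 0.373], [0.0, 0.0, 0.0, 1.0]]
```

View pics/scene0.png

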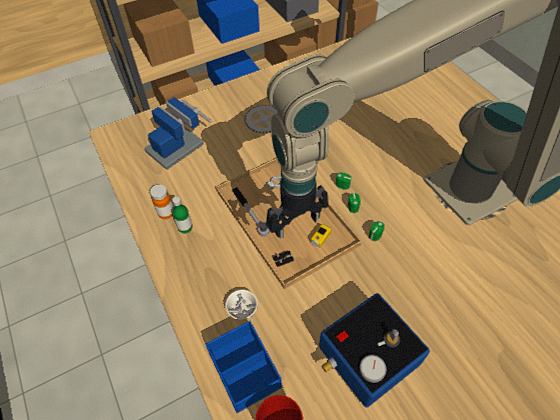

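View pics/side0.png

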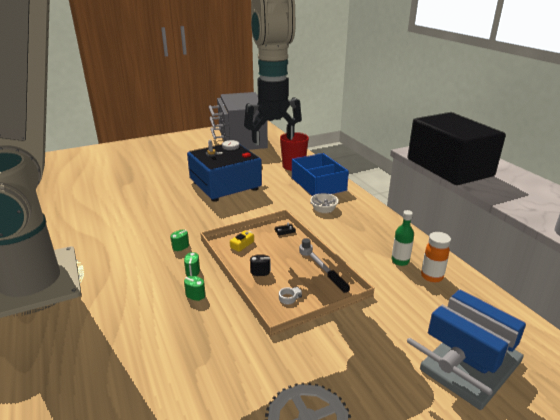

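View pics/wrist0.png

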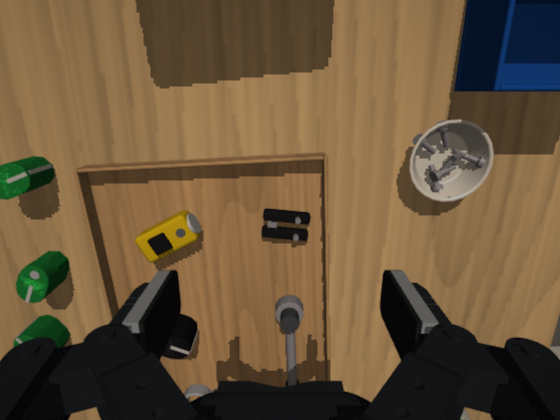

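The only black knob is at wrist (180,337) and side (260,265), in the tray. The three green look-alikes are at wrist (25,175), (43,277) and (42,337), on the bench outside the tray. The shaft is at scene (392,335) and side (211,148). I'll enlarge the crops to confirm and triangulate.

```bash
cat > h.py <<'E'
import numpy as np,json,cv2
def ray(c,p):
    K,T=np.array(c['mtx']),np.array(c['pose']);d=T[:3,:3]@np.linalg.inv(K)@[p[0],p[1],1];return T[:3,3],d/np.linalg.norm(d)
def plane(c,p,z):
    o,d=ray(c,p);return o+d*(z-o[2])/d[2]
def tri(obs):
    A=np.zeros((3,3));b=np.zeros(3)
    for c,p in obs:
        o,d=ray(c,p);M=np.eye(3)-np.outer(d,d);A+=M;b+=M@o
    X=np.linalg.solve(A,b);return X,[round(float(np.linalg.norm((np.eye(3)-np.outer(ray(c,p)[1],ray(c,p)[1]))@(X-ray(c,p)[0])))*1000,1) for c,p in obs]
E
python3 - <<'E'
from h import *
d=json.load(open('cal0.json'))
def crop(n,x,y,w,h,k):return cv2.resize(cv2.imread(f'pics/{n}0.png')[y:y+h,x:x+w],None,fx=k,fy=k,interpolation=cv2.INTER_CUBIC)
a=np.hstack([crop('wrist',140,300,80,60,5),crop('side',220,235,80,60,5)])
b=np.hstack([crop('scene',355,305,80,60,5),crop('side',180,120,80,60,5)])
cv2.imwrite('pics/c1.png',np.vstack([a,b]))
print(tri([(d['wrist'],(181,335)),(d['side'],(260,264))]),plane(d['wrist'],(181,335),.04))
print(tri([(d['scene'],(392,331)),(d['side'],(211,148))]))
E
```

```text
(array([ 0.50261346, -0.19668458,  0.02337941]), [2.8, 2.8]) [ 0.51086983 -0.18457198  0.04      ]
(array([0.54077848, 0.28345049, 0.13467729]), [2.9, 2.9])
```

View pics/c1.png

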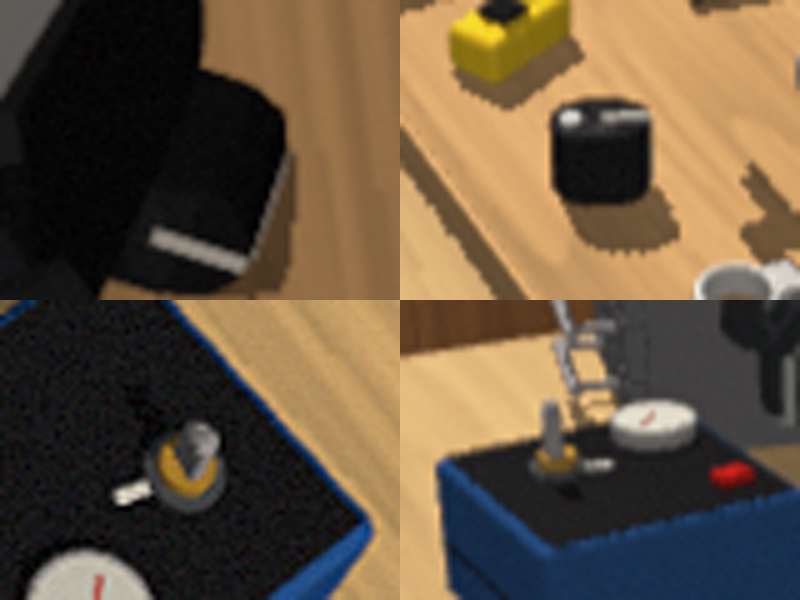

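Run:
```python
from h import *
d=json.load(open('cal0.json'));w,s,c=d['wrist'],d['side'],d['scene']
print(tri([(w,(170,347.2)),(s,(260,258.2))]),tri([(w,(189,353.6)),(s,(270,258))]))
for q in [(170,347.2),(189,353.6)]:print(plane(w,q,.044))
print('tip',tri([(c,(395.6,331)),(s,(210,140.6))]))
for q in [(384.6,342.6),(378,344.6)]:print(plane(c,q,.11))
for q in [(216,153),(222.4,152.8)]:print(plane(s,q,.11))
```

```text
(array([ 0.49833564, -0.19910642,  0.04305438]), [0.5, 0.5]) (array([ 0.51961869, -0.20819851,  0.04298242]), [0.8, 0.8])
[ 0.49819714 -0.19810193  0.044     ]
[ 0.51921699 -0.20697984  0.044     ]
tip (array([0.54207294, 0.29213284, 0.15572272]), [2.8, 2.8])
[0.55931071 0.29264538 0.11      ]
[0.57507222 0.28918358 0.11      ]
[0.56150248 0.29289238 0.11      ]
[0.58032107 0.28577579 0.11      ]
```

The crops confirm it: the black knob's top centre is near (0.498,-0.199,0.043), with its white line pointing at about -0.4 rad. The D-shaft tip is near (0.542,0.292,0.156), and its line points about -0.3 rad. I'll move above the knob.

>>> {"api": "jog_arm", "payload": {"commands": [[1,-0.21,-0.332,-0.117,0,0,0.975],[1,-0.21,-0.332,-0.117,0,0,0.975],[1,-0.21,-0.332,-0.117,0,0,0.975],[1,-0.21,-0.332,-0.117,0,0,0.975],[1,-0.21,-0.332,-0.117,0,0,0.975],[1,-0.21,-0.332,-0.117,0,0,0.975],[1,-0.21,-0.332,-0.117,0,0,0.975],[1,-0.21,-0.332,-0.117,0,0,0.975],[1,-0.21,-0.332,-0.117,0,0,0.975],[1,-0.21,-0.332,-0.117,0,0,0.975]]}}

```text
time: 0.98
ee_pos: [0.5402, -0.1333, 0.2059]
eef_rot: [[-0.706, 0.708, -0.001], [0.708, 0.706, 0.0], [0.001, -0.0, -1.0]]
ft_force: [-0.4, 0.4, -0.4]
width: 1.001
gripper_force: 0.0
```

>>> {"api": "jog_arm", "payload": {"commands": [[1,-0.21,-0.332,-0.117,0,0,0.975],[1,-0.21,-0.332,-0.117,0,0,0.975],[1,-0.21,-0.332,-0.117,0,0,0.975],[1,-0.21,-0.332,-0.117,0,0,0.975],[1,-0.21,-0.332,-0.117,0,0,0.975],[1,0,0,0,0,0,0],[1,0,0,0,0,0,0]]}}

```text
time: 1.57
ee_pos: [0.4984, -0.1993, 0.1826]
eef_rot: [[-0.92, 0.393, -0.001], [0.393, 0.92, 0.001], [0.001, 0.001, -1.0]]
ft_force: [0.3, 0.1, 0.3]
width: 0.998
gripper_force: 0.0
```

```bash
cat > look.py <<'E'
import sys
from plant import *
from h import *
t=sys.argv[1];s=sense();c=calibration('wrist');im=camera('wrist')[:,:,::-1]
json.dump({k:np.array(c[k]).tolist() for k in('mtx','pose')},open(f'cal_{t}.json','w'))
cv2.imwrite(f'pics/{t}.png',im)
R=np.array(s['eef_rot']);print(s['time'],np.round(s['ee_pos'],4),'joint',np.round(s['joint_pos'],2),'tooly yaw',np.arctan2(R[1,1],R[0,1]),'z',np.round(R[:,2],3),'w',s['width'],np.round(s['ft_force'],1))
E
python3 look.py k1
```

```text
1.5667 [ 0.4984 -0.1993  0.1826] joint [-0.5   0.17 -0.31  1.09  0.   -0.1 ] tooly yaw 1.1670568080279882 z [-0.001  0.001 -1.   ] w 0.9981521162536754 [0.3 0.1 0.3]
```

View pics/k1.png

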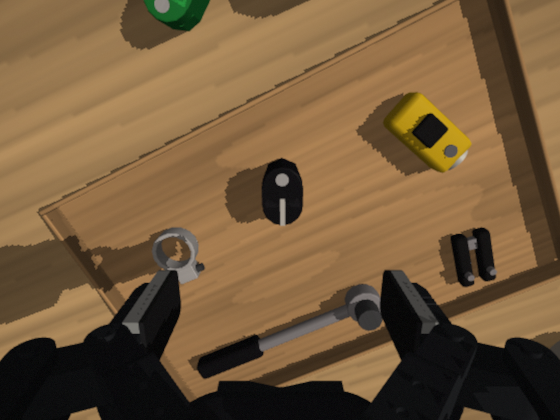

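The knob stands alone at about (282,193). Its line runs from (282,198) to (282.5,225), nearly parallel to the image's vertical, with the seat clamp at (177,255) and the light at (428,132) well clear.

Run:
```python
from h import *
d=json.load(open('cal0.json'));k=json.load(open('cal_k1.json'))
g=cv2.cvtColor(cv2.imread('pics/k1.png'),cv2.COLOR_BGR2GRAY)[190:230,265:300]
ys,xs=np.nonzero(g>140);ok=(abs(xs-17)<6)
xs,ys=xs[ok]+265,ys[ok]+190;print(xs.min(),xs.max(),ys.min(),ys.max())
f=np.polyfit(ys,xs,1);y0,y1=ys.min()-.5,ys.max()+.5
p,q=(np.polyval(f,y0),y0),(np.polyval(f,y1),y1)
P,Q=plane(k,p,.044),plane(k,q,.044);print(p,q,P,Q,np.linalg.norm(Q-P),np.arctan2(*(Q-P)[1::-1]))
print(tri([(k,p),(d['side'],(260,258.2)),(d['wrist'],(170,347.2))]),tri([(k,q),(d['side'],(270,258)),(d['wrist'],(189,353.6))]))
for q in [(177,255),(428,132),(282,180)]:print(plane(k,q,.02 if q[0]!=282 else .044))
```

```text
281 284 200 225
(np.float64(282.38314654921413), np.float64(199.5)) (np.float64(282.55492088364684), np.float64(225.5)) [ 0.49923096 -0.19732856  0.044     ] [ 0.51921783 -0.20565945  0.044     ] 0.021653615858831136 -0.39492017131346263
(array([ 0.49886506, -0.19817783,  0.04315097]), [1.0, 0.8, 1.0]) (array([ 0.51981821, -0.20701724,  0.04283255]), [1.2, 1.2, 1.1])
[ 0.51681674 -0.30703477  0.02      ]
[ 0.49984494 -0.07085345  0.02      ]
[ 0.48478264 -0.19151664  0.044     ]
```

>>> {"api": "jog_arm", "payload": {"commands": [[0.7,0,0.05,-0.7,0,0,0.1],[0.7,0,0,-0.7,0,0,0],[0.7,0,0,-0.7,0,0,0],[0.7,0,0,-0.7,0,0,0],[0.7,0,0,-0.7,0,0,0],[0.7,0,0,-0.15,0,0,0],[0.7,0,0,0,0,0,0]], "grip_force": 50}}

```text
time: 2.2
ee_pos: [0.4975, -0.1955, 0.0352]
eef_rot: [[-0.924, 0.382, -0.004], [0.382, 0.924, 0.003], [0.005, 0.001, -1.0]]
ft_force: [-0.3, -0.1, 0.0]
width: 0.699
gripper_force: 0.0
```

>>> {"api": "jog_arm", "payload": {"commands": [[0,0,0,0,0,0,0],[0,0,0,0,0,0,0],[0,0,0,0,0,0,0],[0,0,0,0,0,0,0],[0,0,0,0,0,0,0],[0,0,0,0,0,0,0]]}}

```text
time: 2.7
ee_pos: [0.501, -0.1982, 0.0394]
eef_rot: [[-0.924, 0.383, 0.004], [0.383, 0.924, -0.002], [-0.005, -0.0, -1.0]]
ft_force: [0.2, 1.1, 7.0]
width: 0.366
gripper_force: 50.6
```

Gripped at a width of 31 mm. I'll lift it and begin the transfer.

>>> {"api": "jog_arm", "payload": {"commands": [[0,0,0,0.3,0,0,0],[0,0,0,0.7,0,0,0],[0,0,0,0.9,0,0,0],[0,0,0,0.9,0,0,0],[0,0,0,0.9,0,0,0],[0,0,0,0.9,0,0,0],[0,0,0,0.5,0,0,0],[0,0,0,0,0,0,0],[0,0,0,0,0,0,0]]}}

```text
time: 3.45
ee_pos: [0.4999, -0.1978, 0.2431]
eef_rot: [[-0.924, 0.383, 0.004], [0.383, 0.924, -0.002], [-0.004, -0.001, -1.0]]
ft_force: [-0.4, 0.1, -2.0]
width: 0.362
gripper_force: 49.9
```

```bash
python3 look.py k2
python3 - <<'E'
import cv2
im=cv2.imread('pics/k2.png');cv2.imwrite('pics/k2c.png',cv2.resize(im[200:420,130:430],None,fx=2.5,fy=2.5))
E
```

```text
3.45 [ 0.4999 -0.1978  0.2431] joint [-0.5   0.12 -0.23  1.21 -0.   -0.1 ] tooly yaw 1.1778476675730494 z [ 0.004 -0.002 -1.   ] w 0.3621606656908559 [-0.4  0.1 -2. ]
```

View pics/k2c.png

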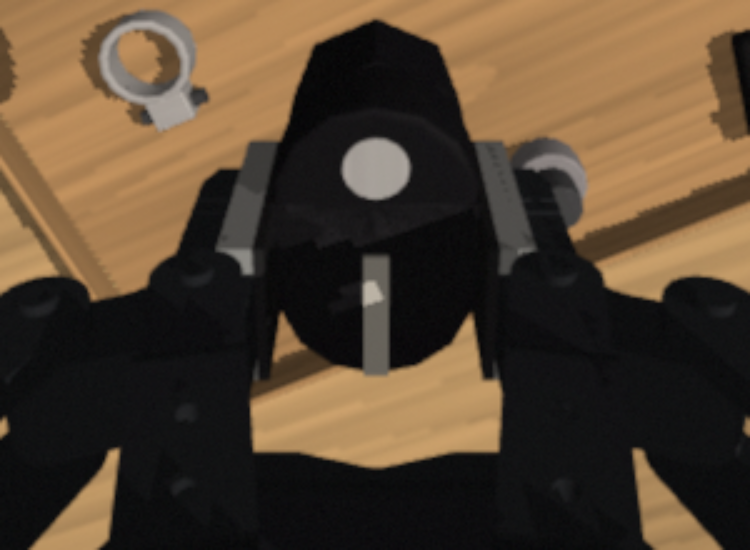

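The knob is held upright between the pads. Its line runs vertically at image x≈280, from row 301 to row 350. Next I work out its offset in the tool frame.

Run:
```python
from h import *
from plant import sense
k=json.load(open('cal_k2.json'));s=sense();R=np.array(s['eef_rot']);t=np.array(s['ee_pos'])
g=cv2.imread('pics/k2.png')[:,:,1]
for r in (305,325,345):
    xs=np.nonzero(g[r,272:290]>85)[0]+272;print(r,xs.min(),xs.max())
T=np.linalg.inv(np.vstack([np.c_[R,t],[0,0,0,1]]))@np.array(k['pose']);kt={'mtx':k['mtx'],'pose':T}
print(np.round(T,4).tolist())
for h in (0,-.0046,-.008):
    A,B=plane(kt,(280.4,301.0),h),plane(kt,(280.4,350.6),h);print(h,A,B,np.linalg.norm(A-B))
```

```text
305 276 284
325 276 284
345 276 284
[[0.0004, -0.9499, -0.3125, 0.0785], [1.0, 0.0003, 0.0002, -0.0], [-0.0001, -0.3125, 0.9499, -0.1222], [0.0, 0.0, 0.0, 1.0]]
0 [-0.00260592  0.00018734  0.        ] [-0.02715594  0.00020679  0.        ] 0.02455002890838162
-0.0046 [ 0.00044972  0.00017892 -0.0046    ] [-0.02317585  0.00019764 -0.0046    ] 0.023625575615570004
-0.008 [ 0.00270823  0.00017269 -0.008     ] [-0.02023404  0.00019087 -0.008     ] 0.022942284051317957
```

>>> {"api": "jog_arm", "payload": {"commands": [[0,0.1,0.4,0,0,0,0],[0,0.191,0.82,0,0,0,0],[0,0.191,0.82,0,0,0,0],[0,0.191,0.82,0,0,0,0],[0,0.191,0.82,0,0,0,0],[0,0.191,0.82,0,0,0,0],[0,0.191,0.82,0,0,0,0],[0,0.191,0.82,0,0,0,0],[0,0.191,0.82,0,0,0,0],[0,0.191,0.82,0,0,0,0]]}}

```text
time: 4.33
ee_pos: [0.5701, 0.1155, 0.2383]
eef_rot: [[-0.924, 0.383, -0.005], [0.383, 0.924, -0.001], [0.004, -0.002, -1.0]]
ft_force: [0.9, -1.4, -0.6]
width: 0.362
gripper_force: 49.9
```

>>> {"api": "jog_arm", "payload": {"commands": [[0,0.191,0.82,0,0,0,0],[0,0.191,0.82,0,0,0,0],[0,0.191,0.82,0,0,0,0],[0,0.191,0.82,0,0,0,0],[0,0.1,0.5,0,0,0,0],[0,0,0,0,0,0,0],[0,0,0,0,0,0,0],[0,0,0,0,0,0,0]]}}

```text
time: 5.0
ee_pos: [0.605, 0.2644, 0.2389]
eef_rot: [[-0.924, 0.383, -0.004], [0.383, 0.924, -0.002], [0.003, -0.003, -1.0]]
ft_force: [0.1, 1.0, -1.0]
width: 0.367
gripper_force: 49.9
```

```bash
python3 look.py s1
python3 - <<'E'
import cv2
im=cv2.imread('pics/s1.png');cv2.imwrite('pics/s1c.png',cv2.resize(im[:,80:480],None,fx=1.4,fy=1.4))
E
```

```text
5.0 [0.605  0.2644 0.2389] joint [ 0.31  0.35  0.04  1.27 -0.    0.71] tooly yaw 1.1779706994829866 z [-0.004 -0.002 -1.   ] w 0.3665192620474993 [ 0.1  1.  -1. ]
```

View pics/s1.png

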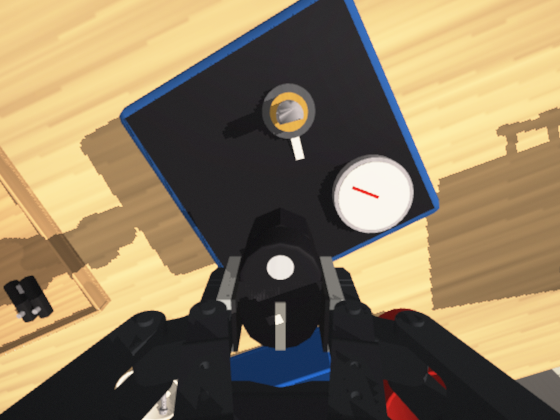

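The shaft is at about (290,111), seen nearly end-on, with its white line running from (296,137) to (300,160). The held knob is clear of it. I'll enlarge the shaft area.

Run:
```python
import cv2
im=cv2.imread('pics/s1.png');cv2.imwrite('pics/s1c.png',cv2.resize(im[75:170,245:345],None,fx=6,fy=6,interpolation=cv2.INTER_CUBIC))
```

```text
(no output)
```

View pics/s1c.png

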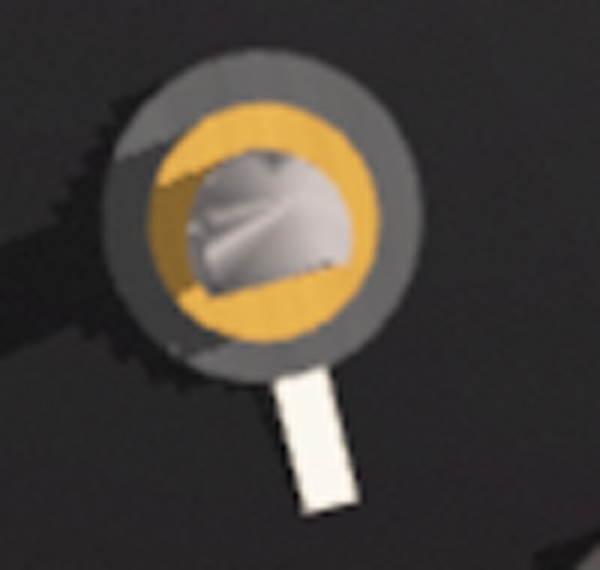

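Run:
```python
from h import *
k=json.load(open('cal_s1.json'));d=json.load(open('cal0.json'))
px=lambda x,y:((x+.5)/6-.5+245,(y+.5)/6-.5+75)
F=plane(k,px(263,216.5),.11);G=plane(k,px(264,221.5),.124);T=plane(k,px(271,228),.157)
A=plane(k,px(302,373),.11);B=plane(k,px(330,506),.11)
f1=plane(k,px(213,297),.157);f2=plane(k,px(345,262),.157)
print(F,G,T);print('line',np.linalg.norm(B-A),np.arctan2(*(B-A)[1::-1]),'from foot',np.arctan2(*(B-F)[1::-1]),'flat',np.arctan2(*(f2-f1)[1::-1])-np.pi/2,np.linalg.norm(f2-f1))
print('heights: foot/line end', tri([(k,px(302,373)),(d['scene'],(384.6,342.6)),(d['side'],(216,153))]),'tip',tri([(k,px(271,228)),(d['scene'],(395.6,331)),(d['side'],(210,140.6))]))
print('foot diam',np.linalg.norm(plane(k,px(102,216),.11)-plane(k,px(424,216),.11)),'gland',np.linalg.norm(plane(k,px(148,221),.124)-plane(k,px(380,221),.124)))
```

```text
[0.54492154 0.29541582 0.11      ] [0.54473719 0.29529859 0.124     ] [0.54377777 0.29564967 0.157     ]
line 0.01619785743637295 -0.1700432595542762 from foot -0.15039061328596592 flat -0.13868805687457764 0.012845110308710678
heights: foot/line end (array([0.56143042, 0.29281328, 0.11091591]), [1.7, 1.7, 0.8]) tip (array([0.54290226, 0.29388389, 0.15574008]), [2.0, 3.4, 2.8])
foot diam 0.037125694608756886 gland 0.025266525667729894
```

>>> {"api": "jog_arm", "payload": {"commands": [[0,-0.375,0.194,0,0,0,0.745],[0,-0.375,0.194,0,0,0,0.745],[0,-0.375,0.194,0,0,0,0.745],[0,-0.375,0.194,0,0,0,0.745],[0,0,0,-0.4,0,0,0],[0,0,0,-0.3,0,0,0],[0,0,0,0,0,0,0],[0,0,0,0,0,0,0],[0,0,0,0,0,0,0]]}}

```text
time: 5.8
ee_pos: [0.5467, 0.2955, 0.213]
eef_rot: [[-0.988, 0.155, -0.0], [0.155, 0.988, -0.0], [0.0, -0.0, -1.0]]
ft_force: [-0.5, 0.6, -0.2]
width: 0.366
gripper_force: 49.9
```

```bash
python3 look.py s2
python3 - <<'E'
import cv2,numpy as np
from plant import camera
a=camera('side')[95:175,165:265,::-1];b=camera('scene')[280:360,340:440,::-1]
w=cv2.imread('pics/s2.png')[210:360,180:380]
r=lambda i:cv2.resize(i,(400,320) if i.shape[0]==80 else (400,300),interpolation=cv2.INTER_CUBIC)
cv2.imwrite('pics/s2c.png',np.vstack([np.hstack([r(a),r(b)]),np.hstack([r(w)[:280],r(w)[:280]*0])]))
E
```

```text
5.8 [0.5467 0.2955 0.213 ] joint [ 0.39  0.29 -0.09  1.19 -0.    0.55] tooly yaw 1.415103442561915 z [-0. -0. -1.] w 0.36550946622225156 [-0.5  0.6 -0.2]
```

View pics/s2c.png

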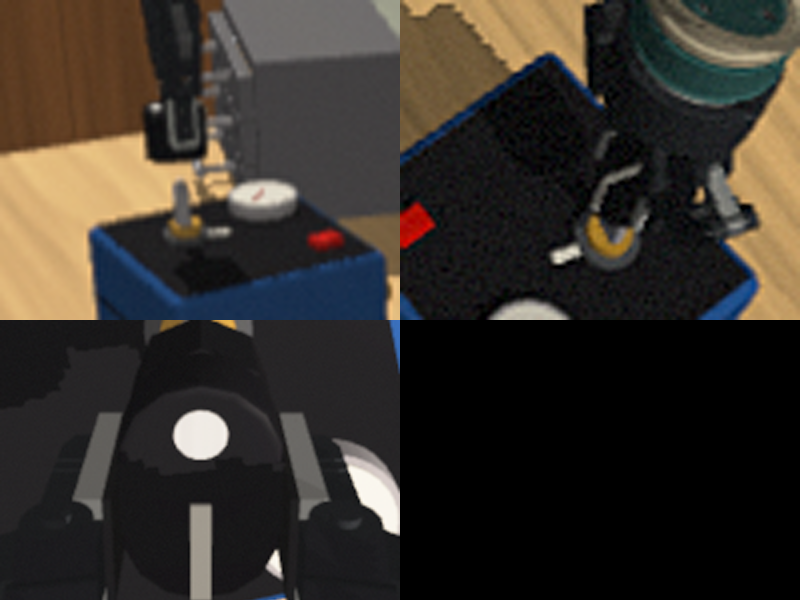

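Side view: the knob's bottom is about 5 px (20 mm) above the tip. In the wrist view the gland arc is centred under the knob, so y is good. For x, I'll check in the side image with edge profiles against projections of the model.

Run:
```python
from h import *
from plant import *
d=json.load(open('cal0.json'));s=d['side'];K,T=np.array(s['mtx']),np.array(s['pose'])
a=camera('side')
g=cv2.cvtColor(a,cv2.COLOR_RGB2GRAY)
def pr(P):
    q=np.linalg.inv(T)@np.r_[P,1];u=K@q[:3];return u[:2]/u[2]
for r in (126,128,130,132,134):print(r,g[r,197:222].tolist())
for r in (142,144,146,148):print(r,g[r,202:218].tolist())
t=np.array(sense()['ee_pos']);R=np.array(sense()['eef_rot'])
C=t+R@[.0005,.0002,.0154]
yaw=-.155;ex=np.array([np.cos(yaw),np.sin(yaw),0]);ey=np.array([-ex[1],ex[0],0])
# stadium-like knob silhouette: hull of 48x32 outline (rounded ends r~16..24)
for z in (-.02,0,.02):
    pts=[pr(C+ex*a1*np.clip(.024,0,1)*1.0*np.cos(0)+ey*b1+[0,0,z]) for a1,b1 in((1,0),(-1,0),(.75,.016),(-.75,.016),(.75,-.016),(-.75,-.016))]
    p=np.array(pts);print('knob z',z,'cols',p[:,0].min(),p[:,0].max(),'rows',p[:,1].min(),p[:,1].max(),'ctr',pr(C+[0,0,z]))
for z in (.157,.14):print('shaft',pr([.5447,.2953,z]))
```

```text
126 [62, 61, 62, 58, 26, 13, 16, 17, 17, 31, 90, 67, 31, 24, 39, 33, 60, 59, 27, 71, 114, 113, 87, 79, 77]
128 [97, 115, 122, 138, 52, 13, 13, 16, 14, 26, 75, 80, 36, 22, 29, 26, 47, 74, 28, 59, 130, 139, 110, 88, 57]
130 [194, 193, 196, 192, 88, 22, 14, 17, 15, 27, 65, 98, 75, 72, 83, 84, 87, 77, 27, 59, 159, 169, 126, 68, 56]
132 [191, 194, 196, 194, 108, 32, 14, 17, 16, 15, 22, 48, 47, 45, 40, 37, 36, 19, 7, 60, 184, 193, 188, 124, 64]
134 [187, 189, 192, 194, 147, 81, 42, 29, 18, 16, 18, 27, 27, 28, 40, 34, 41, 50, 79, 164, 191, 191, 192, 190, 96]
142 [193, 191, 189, 190, 196, 197, 130, 94, 83, 95, 169, 188, 111, 93, 108, 168]
144 [197, 196, 192, 190, 190, 191, 150, 97, 90, 94, 136, 191, 173, 110, 96, 89]
146 [198, 196, 198, 199, 195, 189, 124, 92, 92, 93, 90, 78, 73, 37, 30, 31]
148 [125, 101, 80, 77, 48, 43, 58, 86, 96, 91, 68, 49, 42, 30, 31, 28]
knob z -0.02 cols 201.74442523916974 217.26039198419122 rows 130.42268245355905 135.09837082325018 ctr [209.53370672 132.73144385]
knob z 0 cols 201.20384085652418 216.83429254904698 rows 124.2531322972255 128.80600585680318 ctr [209.0508204  126.50104841]
knob z 0.02 cols 200.65546556057112 216.40210221539127 rows 117.99613379034614 122.42217209750638 ctr [208.5610032  120.18122784]
shaft [209.56617392 139.52105344]
shaft [209.96852039 144.67445026]
```

The knob and shaft columns agree with the model to within 0.3 px (about 1 mm). I'll descend gently.

>>> {"api": "jog_arm", "payload": {"commands": [[0,-0.02,0,-0.3,0,0,0],[0,0,0,-0.15,0,0,0],[0,0,0,-0.15,0,0,0],[0,0,0,-0.1,0,0,0],[0,0,0,0,0,0,0]], "grip_force": 80}}

```text
time: 6.42
ee_pos: [0.5455, 0.2963, 0.1851]
eef_rot: [[-0.988, 0.154, 0.0], [0.154, 0.988, -0.0], [-0.0, -0.0, -1.0]]
ft_force: [-1.5, -0.1, 6.9]
width: 0.361
gripper_force: 83.8
```

>>> {"api": "jog_arm", "payload": {"commands": [[0,0,0,-0.1,0,0,0],[0,0,0,-0.1,0,0,0],[0,0,0,0,0,0,0]]}}

```text
time: 6.67
ee_pos: [0.5473, 0.2958, 0.1771]
eef_rot: [[-0.988, 0.154, 0.004], [0.154, 0.988, -0.001], [-0.004, -0.001, -1.0]]
ft_force: [4.6, -1.5, -0.3]
width: 0.359
gripper_force: 83.1
```

The force peaked at 6.9 N, then dropped to zero as it went lower, so the bore is on the shaft. There is a lateral push of +4.6 N, so I'll ease +x and continue.

>>> {"api": "jog_arm", "payload": {"commands": [[0,0.03,0,-0.1,0,0,0],[0,0.02,0,-0.1,0,0,0],[0,0,0,-0.1,0,0,0],[0,0,0,0,0,0,0]]}}

```text
time: 7.0
ee_pos: [0.5476, 0.2959, 0.1648]
eef_rot: [[-0.988, 0.154, -0.0], [0.154, 0.988, -0.001], [-0.0, -0.001, -1.0]]
ft_force: [0.7, -2.7, 6.7]
width: 0.355
gripper_force: 83.7
```

>>> {"api": "jog_arm", "payload": {"commands": [[0,0,0,-0.1,0,0,0],[0,0,0,-0.1,0,0,0],[0,0,0,-0.1,0,0,0],[0,0,0,0,0,0,0]]}}

```text
time: 7.33
ee_pos: [0.5481, 0.2962, 0.161]
eef_rot: [[-0.988, 0.154, 0.003], [0.154, 0.988, 0.0], [-0.003, 0.001, -1.0]]
ft_force: [-11.8, -8.6, 38.3]
width: 0.356
gripper_force: 88.1
```

38 N at TCP z 0.161 is the hard stop, as predicted. I'll relax to a moderate push and ease the side load.

>>> {"api": "jog_arm", "payload": {"commands": [[0,-0.03,-0.03,0.08,0,0,0],[0,0,0,0,0,0,0],[0,0,0,0,0,0,0],[0,0,0,0,0,0,0]]}}

```text
time: 7.67
ee_pos: [0.5477, 0.2959, 0.1612]
eef_rot: [[-0.988, 0.154, 0.005], [0.154, 0.988, 0.002], [-0.004, 0.003, -1.0]]
ft_force: [-4.2, -3.1, 22.6]
width: 0.359
gripper_force: 85.9
```

```bash
python3 look.py e1
python3 - <<'E'
import cv2,numpy as np
from plant import camera
a=camera('side')[95:175,165:265,::-1];b=camera('scene')[280:360,340:440,::-1]
w=cv2.imread('pics/e1.png')[200:360,180:380]
r=lambda i,h:cv2.resize(i,(400,h),interpolation=cv2.INTER_CUBIC)
cv2.imwrite('pics/e1c.png',np.vstack([np.hstack([r(a,320),r(b,320)]),np.hstack([r(w,280),r(w,280)*0])]))
E
```

```text
7.6667 [0.5477 0.2959 0.1612] joint [ 0.39  0.33 -0.16  1.08  0.    0.55] tooly yaw 1.4166093642904118 z [ 0.005  0.002 -1.   ] w 0.35859350206853013 [-4.2 -3.1 22.6]
```

View pics/e1c.png

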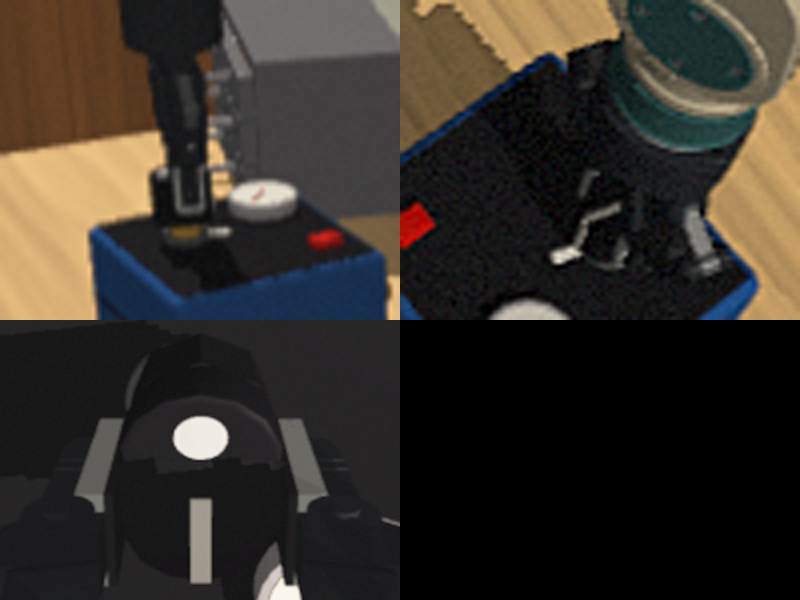

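The knob sits just above the gland and has not turned or slipped. The push holds steady at 22.6 N against the hard stop, so I'm handing in.

```bash
python3 -c "
from plant import *
print(close_job())"
```

```text
the job is handed in; nothing more can be done
None
```

The black knob is home on the D-shaft with flats matched, and I handed in while holding it pressed against the hard stop at about 22 N; no verdict was returned.

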